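# Open the charging box for the drone packs

## Task

Open the steel charging box so the battery pack in it can cool: pinch the rubber pull on its lid, tip that end of the lid well up while the other end still rests in the rim, then lift the lid off and lay it flat and crosswise over the open box, and let go. The pull is only for prising, so now take the lid again by its two long sides at the middle, lift it clear of the box and lay it flat on the dark rubber mat, pull upwards, with nothing hanging over the mat's edges. Set it down without dropping it and do not disturb the drone, the radio controller or the screwdriver.

Things in the scene. Friction and masses are not known exactly. Their poses are not given: they have to be found in the camera images.
- box: Dark steel charging box, fixed, 198 (x) x 84 (y) x 90 mm high; origin at the centre of its underside, z up. Its top has a pocket 178 x 64 mm, 12 mm deep, whose ledge (78 mm up) carries the lid; the rim round it is 10 mm thick. Inside the ledge the mouth is 158 x 46 mm; the battery pack fixed inside reaches only 42 mm up, so fingers can dip into the mouth.
- lid: Loose aluminium lid, about 0.33 kg, a plate 170 (x) x 58 (y) x 12 mm; origin at the centre of its underside (balances within 4 mm of it), z up. At the start it lies in the pocket, top flush with the rim, 3 to 4 mm play, axes as the box's. Near its +x end stands the rubber pull, a block 34 mm wide (y), 14 mm long (x), 28 mm high above the plate, 73 mm from the centre.
- lid_pull (a point): Top centre of the lid's rubber pull, 73 mm along the lid's +x and 40 mm above its underside.
- lid_pull_end (a point): Middle of the lid's bottom edge at the pull end (85 mm along +x from the lid's origin).
- lid_far_end (a point): Middle of the lid's bottom edge at the end away from the pull (85 mm along -x from the lid's origin); it rests on the ledge while the lid is tipped.
- mat: Plain dark rubber work mat, fixed, 240 (x) x 140 (y) mm, 4 mm thick; origin at the centre of its underside, z up.
- quad: Small four-motor drone with a black pack strapped on top, about 200 x 200 mm plus propeller tips, 80 mm high; bystander, origin under its centre.
- controller: Black hand-held radio controller with two sticks, 110 x 160 mm, 65 mm high to the stick tips, stub aerial reaching 105 mm along its +x; bystander, origin under its centre.
- driver: Screwdriver lying on the table, about 200 mm long along its x; bystander, origin on its underside near its middle.
Mind the look-alikes: they are no part of the job. There is more than one size of the lid; the job needs the larger.

How it is judged:
By the outcome, as a careful person would: the job done as asked, in the order asked, and still so for the second after the job is handed in, with the robot touching nothing.
It also fails if it takes over 51 s, if anything falls off the work surface, if the arm or the gripper's body presses on something with over 40 N, if the wrist force passes 120 N, or if a joint passes its speed limit or range.

## Robot

A 7-joint arm with a two-finger parallel gripper is mounted at the origin on the work surface. World frame = base frame: x ahead of the robot, y to its left, z up, the work surface at z = 0. Lengths are in mm, angles in rad, forces in N, time in s.
With the tool pointing down it reaches from about 400 to 875 mm from the base axis. Payload 4.4 kg.
Tool frame: the origin (TCP) lies midway between the tips of the shut fingers; the grasp point (between the pads) lies 19 mm behind it; z points along the fingers, y is the line along which they close (so a half turn about z gives the same grasp; the last joint's range is limited). The gripper opens to 85 mm and grips with 20 to 120 N. Pads are 22 mm wide; open, the fingers measure 114 mm over their backs; the gripper's body (76 mm by 85 mm) begins 54 mm behind the grasp point. The pads swing forward as they close: fully open they stand 13 mm farther back than shut.
Start: joints at [1.182, 0.628, 0.038, 1.517, -0.027, 0.996, -0.02], TCP at [206.223, -616.433, 231.313] pointing down, gripper open.
Joint ranges: [-3.06, 3.06], [-0.37, 2.12], [-1.25, 1.32], [0.18, 2.47], [-1.1, 4.24], [0.23, 1.98], [-2.94, 2.94]. Speed limits (rad/s): [2.57, 2.57, 3.14, 3.14, 3.14, 3.14, 3.14].

## Interface

Orientations are given as [roll, pitch, yaw] about the fixed x, y, z axes, in that order (R = Rz(yaw) Ry(pitch) Rx(roll)).
In Python, from cell import ctrl gives the robot as it stands.
- The arm moves only by the shell command python3 -m crank 'ROWS' [OPENING]. ROWS is JSON, a list that holds one entry, the list of rows, each a list of 4 numbers: the shift along the tool's x, y, z normalised to -1 to 1, where 1 is 2.5 cm, then the turn about the tool's z normalised to -1 to 1, where 1 is 0.08 rad. In form: [[[dx, dy, dz, turn], ...]]. A call has 1 to 12 rows; each row shifts and turns the commanded pose from where the row before left it, along the tool's axes as they then stand; what a row does not reach is not made up. A row lasts 1/12 s, in which the tool goes at most 41.7 mm and 7.16 degrees, less where a joint would pass 70% of its speed; a pose out of reach is approached as far as the arm can. A call with a number of a shift or a turn outside -1 to 1 is refused whole. A call with a gripper value outside its range is refused whole. OPENING is the closure, from -1 (fully open) to 1 (shut), set as the call begins (- or left out, the last holds). The fingers move at their own pace and stop on an object; the grip force is fixed at half the most. Time passes only in rows, so rows that do not move let the fingers close. It gives the time, the measured TCP pose, the force, the opening and the grip force at its end, in the units of the state.
- ctrl.read_state(): the state, without advancing time (a new reading comes with each control period).
- ctrl.get_image(name): name is "scene" or "side" or "wrist"; returns a dict with "img" (480x640x3 uint8, red, green, blue), "intrinsics" (3x3 intrinsics, pixels), "extrinsics" (4x4, takes a point from camera to world coordinates). Camera axes: x right, y up, looking along -z (the intrinsics and any distortion apply to the point x, -y, -z); pixel columns grow to the right and rows downward; lengths in mm; the calibration is good to about 2 mm. A picture is of the moment at which its call begins. There is no depth.
- ctrl.finish_job(): hands the job in; it is judged then, once.
Trained networks look in the newest picture that a camera, given by its name, has taken for a name from the list of things; names that differ only in an ending like _2 or _b are one class to them, and where a whole thing is asked for, a point or a joint stands for the part that bears it (a point fixed in the world has none). Each returns a list of dicts, best first, with "confidence" (0 to 1); they miss things now and then, are a little off and sometimes report something else, mostly with a low value. They report only what shows in the picture. A call takes as long as a camera call. They do not tell look-alikes from the thing itself.
- ctrl.find_in(camera, target): "position" ([row, column] in pixels, amid what is visible of it).
- ctrl.trace(camera, target): "mask" (480x640 bool, what is visible of it) and "position" ([row, column] in pixels, amid what is visible of it).
- ctrl.place_of(camera, target): "position" ([row, column] in pixels: a listed point, or the origin of a listed thing).
The state is a dict: "clock": time; "qpos": joint angles; "qd": joint speeds; "tau": joint torques, N m; "eef_pos": TCP position; "tool_rot": TCP orientation; "force": force on the tool from outside, world axes, zero at the start; "torque": the same for the moment, N m; "width": finger opening in mm; "gripper_force": force on a finger pad.
Only numpy, scipy, OpenCV 4.12 (cv2) and the standard library are available. Lean on these libraries where they do the work, as an engineer would, in place of code of your own. Each camera call takes 0.05 s, during which the arm holds its last target. There are 200 camera calls.

## Working session

There is one attempt and no reset: what is moved stays moved. The work goes in short steps, Python scripts to look and compute and a shell command to move; the robot and the scene stay as the last step left them, time stands still between calls to the robot, and variables do not carry over. Pictures are saved under pics/ and viewed, at most 10 in all, crops included, and the job is handed in when it is done.

```bash
ls; mkdir -p pics; cat > h.py <<'E'
import numpy as np, cv2
from cell import ctrl
from scipy.spatial.transform import Rotation as R
def proj(im,P):
    E=np.array(im["extrinsics"]);K=np.array(im["intrinsics"])
    p=np.linalg.inv(E)@np.append(P,1); p=np.array([p[0],-p[1],-p[2]]); q=K@p; return q[:2]/q[2]
def ray(im,rc,z):
    E=np.array(im["extrinsics"]);K=np.array(im["intrinsics"])
    d=np.linalg.inv(K)@[rc[1],rc[0],1]; d=E[:3,:3]@[d[0],-d[1],-d[2]]; o=E[:3,3]
    return o+d*(z-o[2])/d[2]
E
cat > a.py <<'E'
from h import *
np.set_printoptions(precision=1,suppress=True)
s=ctrl.read_state(); print(s["clock"],s["eef_pos"],s["tool_rot"],s["width"])
H={"lid":12,"lid_pull":130-12,"box":0,"mat":0,"quad":0,"controller":0,"driver":0,"lid_pull_end":78,"lid_far_end":78}
H["lid"]=78
for c in ["scene","side","wrist"]:
    im=ctrl.get_image(c); cv2.imwrite(f"pics/{c}0.png",im["img"][:,:,::-1])
    print(c,np.array(im["extrinsics"])[:3,3],"dist" if len(im)>3 else "", list(im))
    if c=="wrist": continue
    for t in H:
        for d in ctrl.place_of(c,t)[:3]:
            print(" ",t,round(d["confidence"],2),np.array(d["position"]),ray(im,d["position"],H[t]))
E
python3 a.py; nproc
```

```text
pics
0.0 [ 206.  -615.8  230.4] [-3.1  0.   0.3] 85.35045002950345
scene [1057.5  628.9  891.5]  ['img', 'intrinsics', 'extrinsics']
  lid 0.89 [255.2 344.5] [578.1 147.6  78. ]
  lid 0.57 [276.2 392.3] [541.5 245.7  78. ]
  lid 0.21 [188.8 264.9] [ 587.8 -110.9   78. ]
  lid_pull 0.92 [288.4 369.4] [618.7 258.  118. ]
  lid_pull 0.61 [227.1 342.8] [555.8 114.5 118. ]
  box 0.55 [298.5 387.1] [541.2 243.    0. ]
  mat 0.91 [193.2 266.5] [ 549.  -166.6    0. ]
  quad 0.79 [289.3 234. ] [771.5  25.1   0. ]
  quad 0.47 [287.  369.8] [548.6 199.3  -0. ]
  controller 0.97 [385.9 462.6] [570.9 466.    0. ]
  driver 0.76 [197.3 361.8] [378.1  -8.7   0. ]
  lid_pull_end 0.81 [301.5 365. ] [623.1 255.5  78. ]
  lid_pull_end 0.81 [235.2 342.3] [545.8 104.4  78. ]
  lid_far_end 0.84 [274.1 346. ] [607.6 185.2  78. ]
  lid_far_end 0.71 [253.3 414.9] [465.1 233.4  78. ]
side [  19.5  631.3 1021.9]  ['img', 'intrinsics', 'extrinsics']
  lid 0.96 [293. 329.] [487.8 130.   78. ]
  lid 0.94 [307.  269.6] [547.5 244.8  78. ]
  lid_pull 0.84 [285.5 348.4] [453.9 108.9 118. ]
  lid_pull 0.77 [281.4 243. ] [611.5 259.3 118. ]
  lid_pull 0.15 [227.1 401.4] [485.  -95.9 118. ]
  box 0.87 [331.3 272.2] [538.9 250.5   0. ]
  mat 0.91 [226.7 400.1] [ 549.  -189.5    0. ]
  quad 0.6 [225.8 279.6] [763.  31.   0.]
  controller 0.85 [386.9 181.9] [565.8 468.3   0. ]
  lid_pull_end 0.87 [286.8 241.9] [628.  253.7  78. ]
  lid_pull_end 0.79 [293.2 350.3] [456.2  97.6  78. ]
  lid_far_end 0.86 [331. 301.] [459.9 237.1  78. ]
  lid_far_end 0.71 [295.7 303.9] [519.4 173.4  78. ]
wrist [ 275.8 -594.5  375.2]  ['img', 'intrinsics', 'extrinsics']
4
```

```bash
sleep 1; ls pics
```

```text
scene0.png
side0.png
wrist0.png
```

View pics/scene0.png

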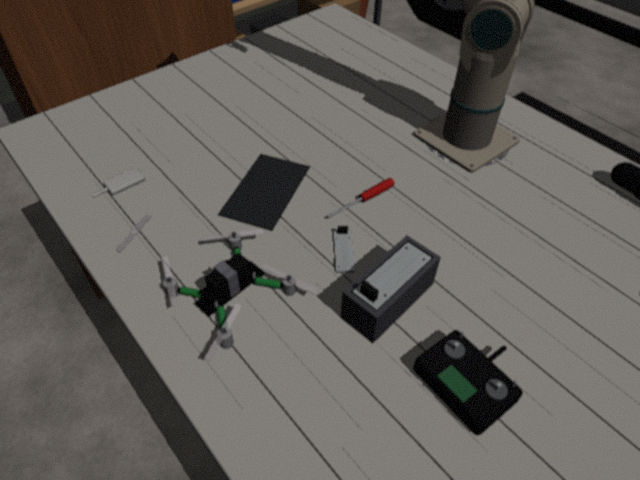

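View pics/side0.png

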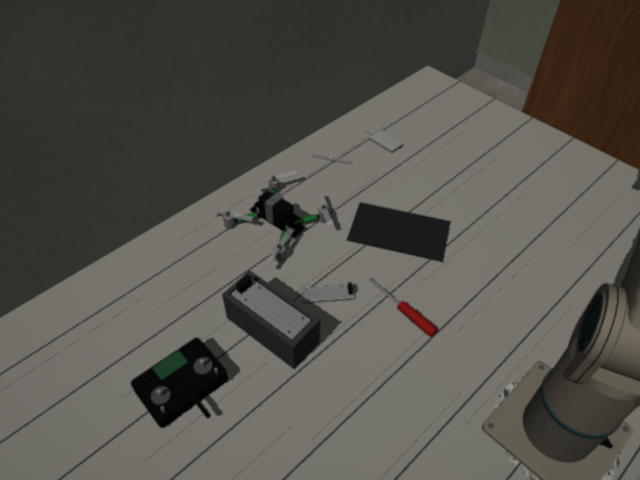

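The pictures show the box at scene (388,290) / side (270,318) with its lid and black pull at scene (369,289) / side (243,281). The small look-alike lid lies on the table at scene (343,248) / side (330,292). The mat is at scene (265,191) / side (400,231). I'll refine the box and mat from masks.

```bash
cat > b.py <<'E'
from h import *
np.set_printoptions(precision=1,suppress=True)
s=ctrl.read_state(); print(s["eef_pos"],np.round(s["tool_rot"],3),np.round(s["qpos"],2))
for c in ["scene","side"]:
    im=ctrl.get_image(c)
    for t,z in [("mat",4),("box",0),("lid",90)]:
        for d in ctrl.trace(c,t)[:2]:
            m=d["mask"].astype(np.uint8); cn=max(cv2.findContours(m,0,1)[0],key=cv2.contourArea)[:,0]
            P=np.array([ray(im,(p[1],p[0]),z)[:2] for p in cn],np.float32)
            r=cv2.minAreaRect(P); print(c,t,round(d["confidence"],2),m.sum(),np.array(r[0]),np.array(r[1]),round(r[2],1),"hull" , cv2.approxPolyDP(cv2.convexHull(P),8,True)[:,0].tolist() if t!="lid" else "")
E
python3 b.py
```

```text
[ 206.3 -616.4  231.3] [ 3.1 -0.   0.3] [ 1.2  0.6  0.   1.5 -0.   1.  -0. ]
scene mat 0.57 3985 [ 543.9 -178.1] [245.4 143.4] 29.9 hull [[472.45831298828125, -296.2325439453125], [680.9901733398438, -177.6993408203125], [614.8040771484375, -58.06093978881836], [407.4285583496094, -176.01121520996094]]
scene box 0.86 3744 [509.6 220.7] [275.8 129.5] 6.9 hull [[380.6430969238281, 148.07315063476562], [605.3182373046875, 172.83840942382812], [648.671875, 219.0303955078125], [638.323486328125, 294.5293273925781], [430.99285888671875, 271.7528991699219], [373.435791015625, 237.54336547851562]]
scene box 0.46 432 [333.5  -7.3] [ 34.9 123.7] 88.3 hull [[271.5207214355469, -11.842066764831543], [322.0911865234375, -24.377668380737305], [395.3376159667969, -10.637287139892578], [382.70928955078125, 4.110415935516357], [301.5431823730469, 11.151885032653809]]
scene lid 0.87 876 [573.5 137.1] [126.9  39.3] 53.0 hull 
scene lid 0.67 2273 [545.1 247.2] [175.7  61.8] 6.1 hull 
side mat 0.89 3927 [ 541.3 -174.4] [240.2 145.7] 29.3 hull [[676.159423828125, -179.7857666015625], [605.0972900390625, -59.682884216308594], [406.280517578125, -175.4875946044922], [475.24237060546875, -290.6362609863281]]
side box 0.91 3369 [572.8 227.6] [256.9 134.6] 6.0 hull [[704.6806640625, 182.6407012939453], [695.953369140625, 266.7954406738281], [641.7605590820312, 297.25372314453125], [441.0142822265625, 275.80718994140625], [447.86572265625, 197.0121612548828], [489.99285888671875, 152.9807586669922]]
side lid 0.77 837 [484.3 137.5] [108.6  44.9] 53.3 hull 
side lid 0.64 2126 [546.  250.1] [184.4  61.2] 6.7 hull
```

```bash
cat > to.py <<'E'
import sys
from h import *
# to.py x y z yaw : rows needed
s=ctrl.read_state(); p=np.array(s["eef_pos"]);rot=R.from_euler("xyz",s["tool_rot"]);M=rot.as_matrix()
yaw=np.arctan2(M[1,0],M[0,0]);q=np.array(s["qpos"])
print("clk %.2f"%s["clock"],"p",p.round(1).tolist(),"yaw %.3f"%yaw,"tilt %.3f"%np.arccos(-M[2,2]),"q",q.round(2).tolist(),"F",np.round(s["force"],1).tolist(),"w %.1f g %.1f"%(s["width"],s["gripper_force"]))
if len(sys.argv)>4:
    g=np.array([float(a) for a in sys.argv[1:4]]); d=M.T@(g-p)/25; dy=(float(sys.argv[4])-yaw+np.pi/2)%np.pi-np.pi/2
    print("tool units",d.round(2).tolist(),"turn units",round(-dy/.08,2), "(turn first)", (R.from_euler('z',dy).as_matrix()@M).T.dot((g-p)/25).round(2).tolist())
E
python3 to.py 616 256 250 0.11
```

```text
clk 1.45 p [206.2, -616.5, 231.3] yaw 0.323 tilt 0.000 q [1.18, 0.63, 0.04, 1.52, -0.03, 1.0, -0.02] F [0.4, 0.5, -0.8] w 85.4 g 0.0
tool units [26.61, -27.9, -0.75] turn units 2.66 (turn first) [20.12, -32.89, -0.75]
```

```bash
python3 -m crank '[[[0,0,-0.3,0.88],[0.3,-0.6,-0.3,0.89],[0.5,-1,-0.2,0.89],[0.6,-1,0,0],[0.6,-1,0,0],[0.6,-1,0,0],[0.6,-1,0,0],[0.6,-1,0,0],[0.6,-1,0,0],[0.6,-1,0,0],[0.6,-1,0,0],[0.6,-1,0,0]]]' -1
python3 -m crank '[[[0.6,-1,0,0],[0.6,-1,0,0],[0.6,-1,0,0],[0.6,-1,0,0],[0.6,-1,0,0],[0.6,-1,0,0],[0.6,-1,0,0],[0.6,-1,0,0],[0.6,-1,0,0],[0.6,-1,0,0],[0.6,-1,0,0],[0.6,-1,0,0]]]'
python3 to.py 616 256 250 0.11
```

```text
clock: 2.45
eef_pos: [327.5, -333.5, 251.6]
tool_rot: [3.141, -0.001, 0.11]
force: [1.1, 0.2, 0.4]
width: 85.7
gripper_force: 0.0
clock: 3.45
eef_pos: [473.5, -15.4, 251.6]
tool_rot: [3.141, -0.001, 0.11]
force: [-0.4, 0.1, -0.3]
width: 85.4
gripper_force: 0.0
clk 3.45 p [473.5, -15.4, 251.6] yaw 0.110 tilt 0.001 q [-0.0, 0.35, -0.03, 1.97, 0.02, 0.82, -1.5] F [-0.4, 0.1, -0.3] w 85.4 g 0.0
tool units [6.86, -10.16, 0.07] turn units 0.0 (turn first) [6.86, -10.16, 0.07]
```

```bash
python3 -m crank '[[[0.67,-1,0,0],[0.67,-1,0,0],[0.67,-1,0,0],[0.67,-1,0,0],[0.67,-1,0,0],[0.67,-1,0,0],[0.67,-1,0,0],[0.67,-1,0,0],[0.67,-1,0,0],[0.67,-1,0,0],[0.1,-0.1,0,0],[0,0,0,0]]]'
cat > c.py <<'E'
from h import *
np.set_printoptions(precision=1,suppress=True)
im=ctrl.get_image("wrist"); cv2.imwrite("pics/w1.png",im["img"][:,:,::-1])
for t,z in [("lid_pull",118),("lid_pull_end",78),("lid_far_end",78),("lid",78),("box",0)]:
    for d in ctrl.place_of("wrist",t)[:2]: print(t,round(d["confidence"],2),np.array(d["position"]),ray(im,d["position"],z))
for t,z in [("lid",90),("lid_pull",118)]:
  for d in ctrl.trace("wrist",t)[:1]:
    m=d["mask"].astype(np.uint8); cn=max(cv2.findContours(m,0,1)[0],key=cv2.contourArea)[:,0]
    P=np.array([ray(im,(p[1],p[0]),z)[:2] for p in cn],np.float32)
    r=cv2.minAreaRect(P); print(t,d["confidence"],np.array(r[0]),np.array(r[1]),r[2])
E
python3 c.py; python3 to.py 616 256 94 0.11
```

```text
clock: 4.45
eef_pos: [614.2, 255.5, 250.7]
tool_rot: [-3.141, 0.0, 0.113]
force: [-0.9, -0.9, -0.2]
width: 84.8
gripper_force: 0.0
lid_pull 0.94 [225.2 321.2] [615.1 253.8 118. ]
lid_pull 0.81 [341.2 512.9] [542.1 100.8 118. ]
lid_pull_end 0.83 [196.5 322.8] [627.6 254.   78. ]
lid_pull_end 0.82 [330.6 500.3] [529.8  90.6  78. ]
lid_far_end 0.87 [260.5 430.2] [585.4 161.8  78. ]
lid_far_end 0.63 [388.8 321.8] [454.9 234.9  78. ]
lid 0.94 [297.5 319.9] [542.9 246.6  78. ]
lid 0.67 [292.2 465.1] [561.3 127.9  78. ]
lid 0.93 [559.  125.5] [105.8  32.2] 52.673038482666016
lid_pull 0.75 [556.5 247.7] [157.   53.3] 6.363659381866455
clk 4.85 p [614.3, 251.8, 251.7] yaw 0.109 tilt 0.000 q [-0.4, 0.63, -0.05, 1.45, 0.03, 1.06, -1.92] F [-0.2, 0.5, 0.5] w 85.6 g 0.0
tool units [0.08, -0.16, 6.31] turn units -0.02 (turn first) [0.08, -0.16, 6.31]
```

View pics/w1.png

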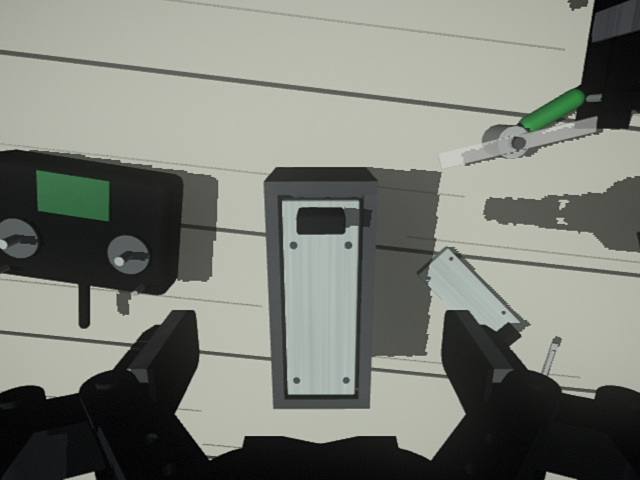

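The wrist view shows the lid seated, straight in the image (columns 283–360, rows 198–398), with the pull at row 220, column 320. It is parallel to the tool, so I'll descend and grip.

```bash
python3 -m crank '[[[0.05,-0.05,0.9,0],[0,0,0.9,0],[0,0,0.9,0],[0,0,0.9,0],[0,0,0.9,0],[0,0,0.9,0],[0,0,0.5,0],[0,0,0.36,0],[0,0,0,0]]]'; python3 to.py 615.5 254.3 93.5 .11
```

```text
clock: 5.6
eef_pos: [614.4, 253.6, 93.2]
tool_rot: [3.141, 0.003, 0.11]
force: [-0.5, -0.9, 0.5]
width: 85.4
gripper_force: 0.0
clk 5.60 p [614.4, 253.6, 93.2] yaw 0.110 tilt 0.003 q [-0.41, 0.81, -0.05, 1.58, 0.05, 0.76, -1.94] F [-0.5, -0.9, 0.5] w 85.4 g 0.0
tool units [0.05, -0.02, -0.01] turn units -0.0 (turn first) [0.05, -0.02, -0.01]
```

```bash
python3 -m crank '[[[0,0,0,0],[0,0,0,0],[0,0,0,0],[0,0,0,0],[0,0,0,0],[0,0,0,0],[0,0,0,0],[0,0,0,0]]]' 1
```

```text
clock: 6.27
eef_pos: [616.2, 254.7, 96.3]
tool_rot: [-3.141, -0.002, 0.11]
force: [-0.5, -0.0, 6.0]
width: 32.3
gripper_force: 60.6
```

```bash
python3 -m crank '[[[-0.06,0,-0.27,0],[-0.06,0,-0.27,0],[-0.08,0,-0.27,0],[-0.09,0,-0.27,0],[0,0,0,0]]]'
cat > d.py <<'E'
from h import *
import sys
np.set_printoptions(precision=1,suppress=True)
n=sys.argv[1]
s=ctrl.read_state(); p=np.array(s["eef_pos"]); print(p,np.round(s["force"],1),np.round(s["torque"],2),s["width"])
O=[]
ims={}
for c in ["scene","side"]:
    ims[c]=ctrl.get_image(c)
    u=proj(ims[c],p).astype(int); x0=min(max(u[0]-100,0),440);y0=min(max(u[1]-100,0),280)
    O.append(cv2.resize(ims[c]["img"][y0:y0+200,x0:x0+200,::-1],(400,400),interpolation=cv2.INTER_CUBIC))
cv2.imwrite(f"pics/{n}.png",np.hstack(O))
def tri(a,b):
    A=[]
    for im,rc in ((ims["scene"],a),(ims["side"],b)):
        o=np.array(im["extrinsics"])[:3,3]; d=ray(im,rc,0)-o; d/=np.linalg.norm(d); A.append((o,np.eye(3)-np.outer(d,d)))
    return np.linalg.solve(A[0][1]+A[1][1],A[0][1]@A[0][0]+A[1][1]@A[1][0])
for t in ["lid_pull","lid_pull_end","lid_far_end"]:
    D={c:[d for d in ctrl.place_of(c,t)] for c in ims}
    for a in D["scene"]:
        for b in D["side"]:
            P=tri(a["position"],b["position"]); e=max(np.linalg.norm(proj(ims[c],P)-np.array(x["position"])[::-1]) for c,x in (("scene",a),("side",b)))
            if e<6 and P[2]>45: print(t,round(a["confidence"],2),round(b["confidence"],2),P,"err %.1f"%e)
E
python3 d.py t1
```

```text
clock: 6.68
eef_pos: [608.1, 253.7, 123.4]
tool_rot: [-3.141, -0.001, 0.11]
force: [0.1, 0.2, -3.6]
width: 32.9
gripper_force: 60.0
[608.1 253.7 123.4] [ 0.1  0.2 -3.6] [ 0.  -0.2  0. ] 32.90344380514885
lid_pull 0.87 0.9 [611.7 248.7 145.6] err 0.0
lid_pull_end 0.59 0.75 [617.4 252.2  94. ] err 0.2
lid_far_end 0.88 0.61 [454.1 233.8  97.7] err 0.6
```

```bash
python3 -m crank '[[[0.26,0,0,0],[0,0,0.4,0],[0,0,0.4,0],[0,0,0.1,0],[0,0,0,0]]]'; python3 -m crank '[[[-0.1,0,0,0],[-0.1,0,0,0],[0,0,0,0]]]';python3 -m crank '[[[-0.1,0,-0.05,0],[-0.1,0,-0.1,0],[0,0,0,0]]]'; python3 to.py
```

```text
clock: 7.5
eef_pos: [613.3, 253.5, 97.3]
tool_rot: [3.14, 0.004, 0.11]
force: [-0.6, -0.9, -2.9]
width: 32.3
gripper_force: 60.0
clock: 7.75
eef_pos: [611.7, 254.0, 100.5]
tool_rot: [-3.141, -0.005, 0.11]
force: [4.3, 0.3, -2.7]
width: 32.5
gripper_force: 60.0
clock: 8.0
eef_pos: [610.4, 253.9, 106.0]
tool_rot: [-3.14, -0.013, 0.11]
force: [9.8, 1.1, -2.1]
width: 32.9
gripper_force: 60.1
clk 8.00 p [610.4, 253.9, 106.0] yaw 0.110 tilt 0.013 q [-0.41, 0.78, -0.04, 1.6, 0.05, 0.75, -1.94] F [9.8, 1.1, -2.1] w 32.9 g 60.1
```

```bash
python3 -m crank '[[[-0.12,0,0.1,0],[-0.1,0,0,0],[0,0,0,0]]]'; python3 to.py;python3 -m crank '[[[-0.08,0,-0.2,0],[-0.08,0,-0.2,0],[0,0,0,0]]]'; python3 d.py t2
```

```text
clock: 8.25
eef_pos: [610.5, 254.0, 105.6]
tool_rot: [-3.138, -0.024, 0.109]
force: [16.3, 0.9, 0.8]
width: 32.9
gripper_force: 60.5
clk 8.25 p [610.5, 254.0, 105.6] yaw 0.109 tilt 0.025 q [-0.41, 0.78, -0.04, 1.61, 0.05, 0.73, -1.94] F [16.3, 0.9, 0.8] w 32.9 g 60.5
clock: 8.5
eef_pos: [606.8, 253.6, 116.3]
tool_rot: [-3.137, -0.025, 0.109]
force: [18.0, 2.4, 0.4]
width: 33.0
gripper_force: 60.4
[606.8 253.6 116.3] [18.   2.4  0.4] [ 0.1 -4.1  0.2] 32.98584180932102
lid_pull 0.89 0.82 [606.6 251.7 132.8] err 0.2
lid_pull 0.8 0.96 [496.6  61.2  47.3] err 1.8
lid_pull_end 0.67 0.77 [625.4 258.4  97.7] err 2.5
lid_far_end 0.69 0.86 [459.6 229.4  75.7] err 1.5
```

```bash
python3 -m crank '[[[-0.07,0,-0.2,0],[-0.07,0,-0.2,0],[-0.08,0,-0.2,0],[-0.08,0,-0.2,0],[0,0,0,0]]]'; python3 -m crank '[[[-0.08,0,-0.2,0],[-0.09,0,-0.2,0],[-0.1,0,-0.2,0],[0,0,0,0]]]'; python3 d.py t3
```

```text
clock: 9.32
eef_pos: [597.6, 252.4, 136.0]
tool_rot: [-3.138, -0.022, 0.109]
force: [15.5, 0.1, 1.2]
width: 32.4
gripper_force: 60.6
clock: 9.65
eef_pos: [588.6, 251.4, 150.3]
tool_rot: [-3.139, -0.017, 0.11]
force: [11.7, 0.8, 2.0]
width: 32.8
gripper_force: 59.9
[588.6 251.4 150.3] [11.7  0.8  2. ] [ 0.  -2.9  0.2] 32.7970979088691
lid_pull 0.93 0.87 [592.5 249.1 163.4] err 1.1
lid_pull_end 0.76 0.71 [614.8 253.9 137.2] err 0.1
lid_far_end 0.97 0.64 [460.6 230.7  79.1] err 1.8
```

View pics/t3.png

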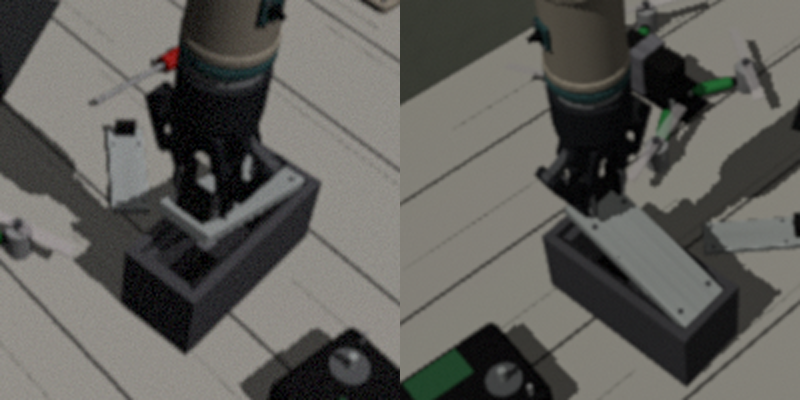

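The crops show the lid tipped about 20°, with its far end in the rim at right and the pull in the fingers. I'll tip a little further, then lift.

```bash
python3 -m crank '[[[-0.1,0,-0.18,0],[-0.11,0,-0.18,0],[-0.12,0,-0.18,0],[-0.12,0,-0.18,0],[-0.12,0,-0.18,0],[0,0,0,0],[0,0,0,0]]]'; python3 d.py t4
```

```text
clock: 10.63
eef_pos: [571.8, 249.4, 171.2]
tool_rot: [-3.14, -0.012, 0.11]
force: [8.4, 0.4, 1.6]
width: 32.4
gripper_force: 59.7
[571.8 249.4 171.2] [8.4 0.4 1.6] [ 0.  -2.1  0.1] 32.42167679441736
lid_pull 0.98 0.83 [579.6 247.2 189.4] err 0.3
lid_far_end 0.62 0.75 [464.  230.5  73.9] err 0.3
```

```bash
python3 -m crank '[[[0.12,0,-0.2,0],[0,0,-0.8,0],[0,0,-0.8,0],[0,0,-0.8,0],[0,0,0,-0.98],[0,0,0,-0.98],[0,0,0,-0.98],[0,0,0,-0.98],[0,0,0,-0.98],[0,0,0,-0.98],[0,0,0,-0.98],[0,0,0,-0.98]]]'; python3 -m crank '[[[0,0,0,-0.98],[0,0,0,-0.98],[0,0,0,-0.98],[0,0,0,-0.98],[0,0,0,-0.98],[0,0,0,-0.98],[0,0,0,-0.98],[0,0,0,-0.98],[0,0,0,-0.98],[0,0,0,-0.98],[0,0,0,-0.98],[0,0,0,-0.98]]]'; python3 to.py 537.1 304.6 215 1.681; python3 d.py t5
```

```text
clock: 12.03
eef_pos: [568.4, 248.9, 233.0]
tool_rot: [-3.141, 0.003, 0.741]
force: [0.3, 0.1, -2.8]
width: 32.7
gripper_force: 60.2
clock: 13.03
eef_pos: [568.4, 248.7, 233.0]
tool_rot: [-3.139, 0.001, 1.682]
force: [-0.4, -0.1, -3.4]
width: 32.2
gripper_force: 60.2
clk 13.03 p [568.4, 248.7, 233.0] yaw 1.682 tilt 0.003 q [-0.17, 0.62, -0.48, 1.59, 0.32, 1.01, -0.63] F [-0.4, -0.1, -3.4] w 32.2 g 60.2
tool units [2.36, -0.99, 0.72] turn units 0.01 (turn first) [2.36, -1.0, 0.72]
[568.4 248.7 233. ] [-0.4 -0.1 -3.4] [ 0.2  0.  -0. ] 32.21879355528562
lid_pull 0.84 0.96 [571.1 254.4 256.3] err 1.0
lid_pull_end 0.76 0.88 [562.9 282.8 220.4] err 0.6
lid_far_end 0.76 0.94 [583.9 127.2 139.2] err 1.1
```

View pics/t5.png

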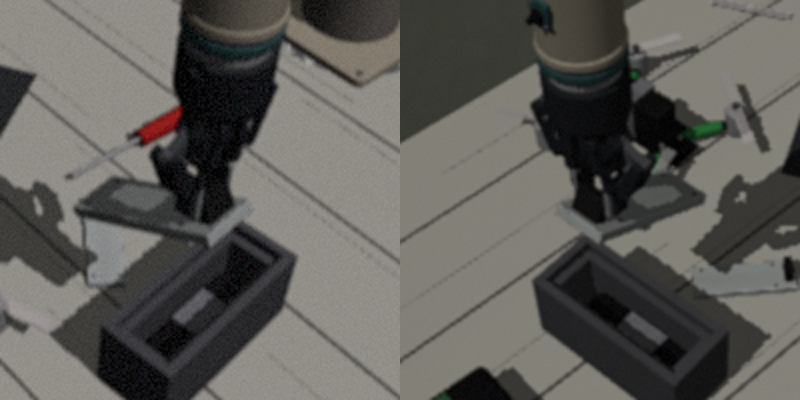

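The crops show the lid held crosswise above the open box, far end low, pull in the fingers. I'll move over and start lowering.

```bash
python3 -m crank '[[[0.6,-0.25,0,0],[0.6,-0.25,0,0],[0.6,-0.25,0,0],[0.56,-0.25,0,0],[0,0,0.6,0],[0,0,0.6,0],[0,0,0.6,0],[0,0,0.2,0],[0,0,0,0]]]'; python3 -m crank '[[[0.05,0,0.2,0],[0.05,0,0.2,0],[0.05,0,0.2,0],[0,0,0,0]]]'; python3 to.py 537 305 105 1.681
```

```text
clock: 14.18
eef_pos: [537.8, 304.7, 181.7]
tool_rot: [-3.139, 0.002, 1.678]
force: [-0.0, 0.4, -2.4]
width: 32.6
gripper_force: 60.2
clock: 14.52
eef_pos: [538.4, 309.2, 167.8]
tool_rot: [3.141, 0.0, 1.679]
force: [1.0, 0.4, -1.9]
width: 32.4
gripper_force: 60.3
clk 14.52 p [538.4, 309.2, 167.8] yaw 1.679 tilt 0.000 q [-0.3, 0.69, -0.45, 1.66, 0.37, 0.88, -0.78] F [1.0, 0.4, -1.9] w 32.4 g 60.3
tool units [-0.16, -0.07, 2.51] turn units -0.03 (turn first) [-0.16, -0.07, 2.51]
```

```bash
python3 -m crank '[[[0.05,0,0.2,0],[0.05,0,0.2,0],[0.05,0,0.2,0],[0.05,0,0.2,0]]]'; python3 -m crank '[[[0.05,0.05,0.2,0],[0.05,0.05,0.2,0],[0.05,0,0.2,0],[0.05,0,0.2,0],[0,0,0,0]]]'; python3 d.py t6
```

```text
clock: 14.85
eef_pos: [538.4, 315.1, 148.6]
tool_rot: [3.139, -0.002, 1.679]
force: [0.9, 1.2, 3.0]
width: 32.7
gripper_force: 61.1
clock: 15.27
eef_pos: [539.2, 319.9, 127.0]
tool_rot: [-3.141, -0.001, 1.679]
force: [0.2, 2.9, 4.3]
width: 32.5
gripper_force: 61.2
[539.2 319.9 127. ] [0.2 2.9 4.3] [ 0.3 -0.1  0.1] 32.52408719630279
lid_pull 0.79 0.69 [542.1 322.8 152.1] err 0.7
lid_pull_end 0.66 0.96 [530.3 344.5 110.3] err 0.5
lid_far_end 0.79 0.57 [560.7 172.5  80.7] err 0.1
```

```bash
python3 -m crank '[[[0,-0.05,0.2,0],[0,-0.05,0.2,0],[0,-0.03,0.2,0],[0,0,0.1,0],[0,0,0,0]]]'; python3 -m crank '[[[0,0,0.08,0],[0,0,0,0]]]'; python3 d.py t7
```

```text
clock: 16.08
eef_pos: [536.2, 319.4, 109.9]
tool_rot: [-3.141, -0.001, 1.679]
force: [-1.5, 4.5, 3.6]
width: 32.5
gripper_force: 61.5
clock: 16.25
eef_pos: [536.5, 319.6, 108.7]
tool_rot: [3.141, -0.001, 1.678]
force: [-0.0, 4.7, 5.4]
width: 32.8
gripper_force: 61.6
[536.5 319.6 108.7] [-0.   4.7  5.4] [ 0.5 -0.   0. ] 32.79783883127633
lid_pull_end 0.94 0.58 [529.7 340.6  87.7] err 0.9
```

View pics/t7.png

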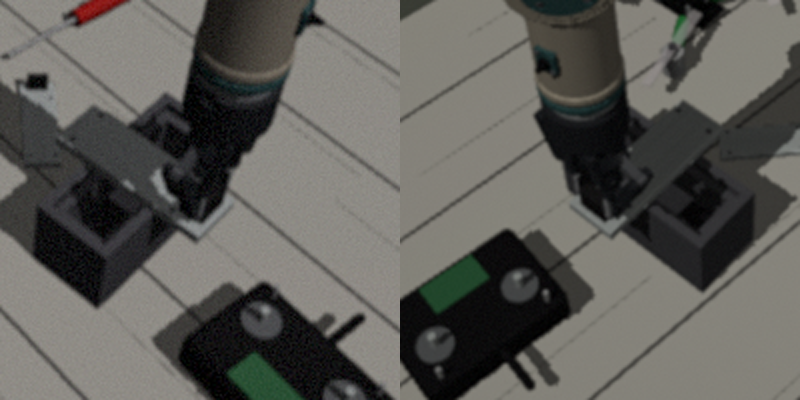

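The crops show the lid crosswise over the box and almost flat, pull toward the controller. I'll lower in small steps until the near rim carries it.

```bash
for i in 1 2; do python3 -m crank '[[[0,0,0.06,0],[0,0,0,0]]]' | grep -E "eef|force: \["; done; python3 -m crank '[[[0,0,0.06,0],[0,0,0,0],[0,0,0,0]]]'
```

```text
eef_pos: [536.6, 319.7, 108.5]
force: [-2.8, 3.8, 13.2]
eef_pos: [536.6, 320.3, 107.7]
force: [-4.0, 3.2, 18.7]
clock: 17.23
eef_pos: [536.6, 321.0, 106.7]
tool_rot: [3.139, -0.003, 1.679]
force: [-3.5, 3.9, 18.9]
width: 32.8
gripper_force: 64.0
```

```bash
python3 -m crank '[[[0,0,-0.06,0],[0,0,0,0],[0,0,0,0],[0,0,0,0],[0,0,0,0],[0,0,0,0]]]' -1; python3 -m crank '[[[0,0,-0.5,0],[0,0,-0.9,0],[0,0,-0.9,0],[0,0,-0.9,0],[-0.7,0,-0.9,0],[-0.8,0,-0.9,0],[-0.7,0,-0.5,0],[-0.7,0,0,0],[0,0,0,0]]]'; cat > e.py <<'E'
from h import *
np.set_printoptions(precision=1,suppress=True)
im=ctrl.get_image("wrist"); cv2.imwrite("pics/w2.png",im["img"][:,:,::-1])
print(ctrl.read_state()["eef_pos"])
for t,z in [("lid_pull",130),("lid_pull_end",90),("lid_far_end",90),("lid",90)]:
    for d in ctrl.place_of("wrist",t)[:2]: print(t,round(d["confidence"],2),np.array(d["position"]),ray(im,d["position"],z))
for d in ctrl.trace("wrist","lid")[:2]:
    m=d["mask"].astype(np.uint8); cn=max(cv2.findContours(m,0,1)[0],key=cv2.contourArea)[:,0]
    P=np.array([ray(im,(p[1],p[0]),102)[:2] for p in cn],np.float32)
    r=cv2.minAreaRect(P); print("mask",d["confidence"],np.array(r[0]),np.array(r[1]),r[2])
E
python3 e.py
```

```text
clock: 17.73
eef_pos: [536.3, 318.1, 104.9]
tool_rot: [-3.141, 0.001, 1.678]
force: [0.5, -0.2, 0.3]
width: 85.4
gripper_force: 0.0
clock: 18.48
eef_pos: [546.0, 242.2, 244.9]
tool_rot: [3.139, 0.003, 1.673]
force: [-0.0, -0.4, -0.5]
width: 85.4
gripper_force: 0.0
[545.1 244.5 244.2]
lid_pull 0.89 [ 98.1 317.2] [536.7 323.  130. ]
lid_pull 0.74 [380.  251.1] [508.4 125.7 130. ]
lid_pull_end 0.98 [ 79.6 316.9] [535.1 336.1  90. ]
lid_pull_end 0.77 [368.2 251. ] [503. 108.  90.]
lid_far_end 0.71 [311.2 318.9] [553.7 165.3  90. ]
lid 0.7 [203.8 321.3] [546.7 251.7  90. ]
lid 0.57 [333.1 283.8] [527.5 143.2  90. ]
mask 0.65 [544.4 251.9] [ 58.4 170.7] 6.502579212188721
mask 0.59 [525.2 141.7] [89.3 31.2] 51.574119567871094
```

View pics/w2.png

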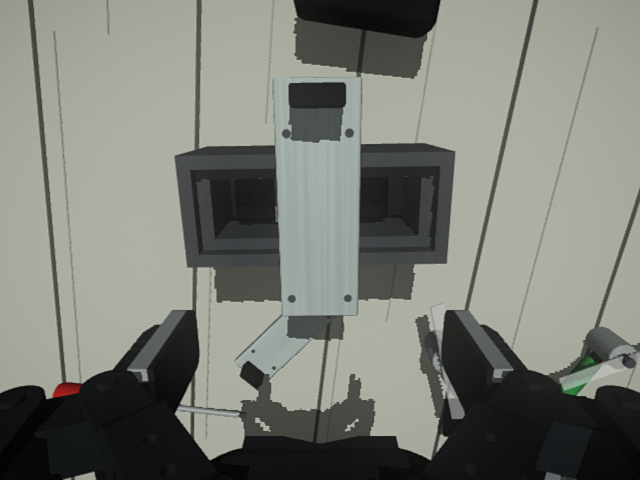

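The wrist view shows the lid lying flat across the box (columns 275–360, rows 77–315), pull up at (98,317). It is centred at about (544.5, 251) with clear mouth on both sides. Next is the grip by the long sides.

```bash
python3 to.py 544.5 250.5 86 1.680
```

```text
clk 18.78 p [543.6, 248.2, 242.8] yaw 1.680 tilt 0.001 q [-0.17, 0.58, -0.49, 1.65, 0.31, 1.0, -0.65] F [-0.0, 0.2, -0.2] w 85.4 g 0.0
tool units [0.08, 0.05, 6.27] turn units -0.0 (turn first) [0.08, 0.05, 6.27]
```

```bash
python3 -m crank '[[[0.1,0,0.8,0],[0.1,0,0.8,0],[0,0,0.8,0],[0,0,0.8,0],[0,0,0.8,0],[0,0,0,0],[0,0,0,0]]]';  python3 to.py 544.5 250.5 86 1.680; python3 to.py
```

```text
clock: 19.37
eef_pos: [542.7, 252.2, 142.2]
tool_rot: [-3.139, 0.0, 1.679]
force: [0.6, -0.2, 0.0]
width: 85.5
gripper_force: 0.0
clk 19.37 p [542.7, 252.2, 142.2] yaw 1.679 tilt 0.003 q [-0.21, 0.7, -0.43, 1.74, 0.39, 0.79, -0.73] F [0.6, -0.2, 0.0] w 85.5 g 0.0
tool units [-0.08, 0.07, 2.25] turn units -0.01 (turn first) [-0.08, 0.07, 2.25]
clk 19.37 p [542.7, 252.2, 142.2] yaw 1.679 tilt 0.003 q [-0.21, 0.7, -0.43, 1.74, 0.39, 0.79, -0.73] F [0.6, -0.2, 0.0] w 85.5 g 0.0
```

```bash
python3 -m crank '[[[-0.05,0.05,0.6,0],[0,0,0.6,0],[0,0,0.5,0],[0,0,0.3,0],[0,0,0.23,0],[0,0,0,0]]]'; python3 -m crank '[[[0,0,0,0],[0,0,0,0],[0,0,0,0],[0,0,0,0],[0,0,0,0],[0,0,0,0]]]' 1; python3 to.py
```

```text
clock: 19.87
eef_pos: [544.8, 250.6, 86.7]
tool_rot: [-3.141, 0.0, 1.678]
force: [-0.1, -0.9, 0.2]
width: 85.3
gripper_force: 0.0
clock: 20.37
eef_pos: [545.5, 250.9, 88.6]
tool_rot: [3.14, -0.0, 1.678]
force: [-1.4, -1.3, 4.9]
width: 56.2
gripper_force: 64.7
clk 20.37 p [545.5, 250.9, 88.6] yaw 1.678 tilt 0.001 q [-0.24, 0.77, -0.39, 1.77, 0.43, 0.69, -0.76] F [-1.4, -1.3, 4.9] w 56.2 g 64.7
```

```bash
python3 -m crank '[[[0,0,-0.2,0],[0,0,-0.4,0],[0,0,-0.7,0],[0,0,-0.7,0],[0,0,-0.7,0],[0,0,-0.7,0],[0,0,-0.4,0],[0,0,0,0],[0,0,0,0]]]'; python3 d.py t8; python3 to.py 542.5 -176.5 150 0.517
```

```text
clock: 21.12
eef_pos: [545.2, 250.4, 182.6]
tool_rot: [3.141, -0.0, 1.678]
force: [0.0, -0.3, -3.7]
width: 55.7
gripper_force: 64.8
[545.2 250.4 182.6] [ 0.  -0.3 -3.7] [0. 0. 0.] 55.6582682134816
lid_pull 0.86 0.83 [539.9 329.4 214.9] err 1.5
lid_pull_end 0.64 0.56 [535.5 339.3 177.9] err 0.5
lid_far_end 0.64 0.84 [558.9 166.9 179. ] err 1.0
clk 21.52 p [544.9, 250.5, 181.7] yaw 1.678 tilt 0.001 q [-0.19, 0.65, -0.46, 1.71, 0.36, 0.87, -0.7] F [-0.8, 0.5, -3.4] w 56.3 g 64.8
tool units [-16.97, -1.92, 1.27] turn units 14.51 (turn first) [-8.52, 14.8, 1.26]
```

View pics/t8.png

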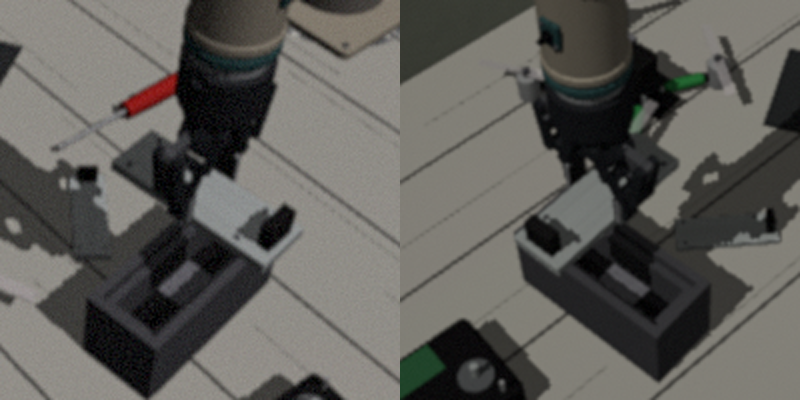

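The crops show the lid level in the gripper above the box, held at its middle, pull up. Carry it to the mat.

```bash
python3 -m crank '[[[-0.4,-0.05,0,0],[-0.8,-0.1,0,0],[-1,-0.1,0,0],[-1,-0.1,0,0],[-1,-0.1,0,0],[-1,-0.1,0,0],[-1,-0.12,0,0],[-1,-0.12,0,0],[-1,-0.12,0,0],[-1,-0.12,0,0],[-1,-0.12,0,0],[-1,-0.12,0,0]]]' | head -2;  python3 -m crank '[[[-1,-0.12,0,0],[-1,-0.12,0,0],[-1,-0.12,0,0],[-1,-0.12,0,0],[-1,-0.12,0,0],[-0.5,-0.1,0,0],[-0.25,0,0,0],[0,0,0,0.4],[0,0,0,0.8],[0,0,0,0.9],[0,0,0,0.9],[0,0,0,0.9]]]' | head -2;  python3 -m crank '[[[0,0,0,0.9],[0,0,0,0.9],[0,0,0,0.9],[0,0,0,0.9],[0,0,0,0.9],[0,0,0,0.9],[0,0,0,0.9],[0,0,0,0.9],[0,0,0,0.9],[0,0,0,0.9],[0,0,0,0.9],[0,0,0,0.6]]]' | head -3; python3 -m crank '[[[0,0,0,0],[0,0,0,0]]]'; python3 to.py 542.5 -176.5 70 .517
```

```text
clock: 22.52
eef_pos: [543.0, -33.4, 182.4]
clock: 23.52
eef_pos: [541.6, -174.2, 182.4]
clock: 24.52
eef_pos: [541.6, -173.9, 182.3]
tool_rot: [-3.14, -0.001, 0.525]
clock: 24.68
eef_pos: [541.6, -174.5, 182.3]
tool_rot: [-3.141, -0.0, 0.529]
force: [0.1, 0.1, -2.8]
width: 56.2
gripper_force: 64.7
clk 24.68 p [541.6, -174.5, 182.3] yaw 0.529 tilt 0.001 q [0.37, 0.58, -0.16, 1.8, 0.13, 0.78, -0.9] F [0.1, 0.1, -2.8] w 56.2 g 64.7
tool units [-0.01, 0.09, 4.49] turn units 0.15 (turn first) [-0.01, 0.09, 4.49]
```

```bash
python3 -m crank '[[[0,0.08,0.6,0.15],[0,0,0.9,0],[0,0,0.9,0],[0,0,0.9,0],[0,0,0.9,0],[0,0,0.9,0],[0,0,0.8,0],[0,0,0.6,0],[0,0,0.25,0],[0,0,0,0],[0,0,0,0]]]'; python3 d.py t9
```

```text
clock: 25.6
eef_pos: [542.9, -177.4, 13.8]
tool_rot: [-3.141, -0.001, 0.515]
force: [-0.2, -0.3, -3.1]
width: 56.1
gripper_force: 64.7
[ 542.9 -177.4   13.8] [-0.2 -0.3 -3.1] [-0. -0.  0.] 56.10035028602713
lid_pull 0.96 0.57 [ 607.4 -138.3   54. ] err 1.4
```

View pics/t9.png

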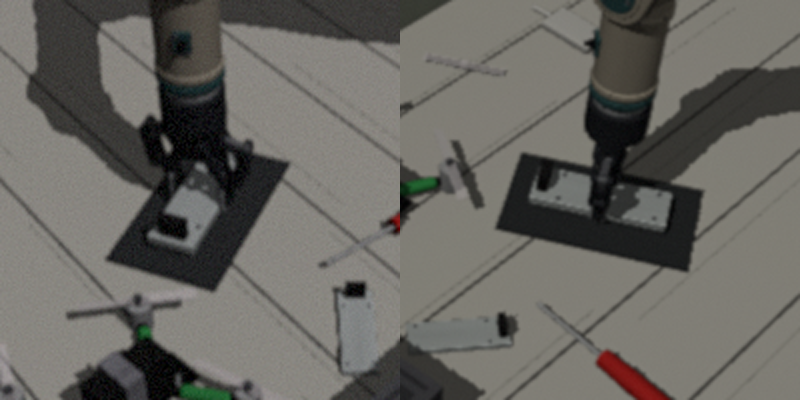

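The crops show the lid level just above the mat, parallel to it and well inside its edges on all sides. I'll lower it gently to contact.

```bash
python3 -m crank '[[[0,0,0.15,0],[0,0,0.15,0],[0,0,0.08,0],[0,0,0,0]]]'|grep -E "eef|force: \["; for i in 1 2 ; do python3 -m crank '[[[0,0,0.06,0],[0,0,0,0]]]' | grep -E "eef|force: \["; done
```

```text
eef_pos: [541.9, -177.6, 3.3]
force: [0.1, -0.2, -3.6]
eef_pos: [542.5, -177.7, 2.6]
force: [-0.7, 0.5, -1.9]
eef_pos: [542.4, -177.7, 2.5]
force: [-3.3, 1.2, 11.7]
```

```bash
python3 -m crank '[[[0,0,0,0],[0,0,0,0],[0,0,0,0],[0,0,0,0],[0,0,0,0],[0,0,0,0]]]' -1|grep -E "eef|force: \[|width"; python3 -m crank '[[[0,0,-0.2,0],[0,0,-0.5,0],[0,0,-0.8,0],[0,0,-0.8,0],[0,0,-0.8,0],[0,0,-0.8,0],[0,0,-0.8,0],[0,0,-0.8,0],[0,0,-0.6,0],[0,0,0,0],[0,0,0,0]]]'; cat > f.py <<'E'
from h import *
im=ctrl.get_image("wrist"); cv2.imwrite("pics/w3.png",im["img"][:,:,::-1])
E
python3 f.py
```

```text
eef_pos: [542.5, -177.8, 0.9]
force: [-0.2, -0.2, -0.4]
width: 85.6
clock: 28.08
eef_pos: [543.1, -178.0, 155.2]
tool_rot: [3.139, -0.002, 0.514]
force: [0.2, -0.1, -0.0]
width: 85.2
gripper_force: 0.0
```

View pics/w3.png

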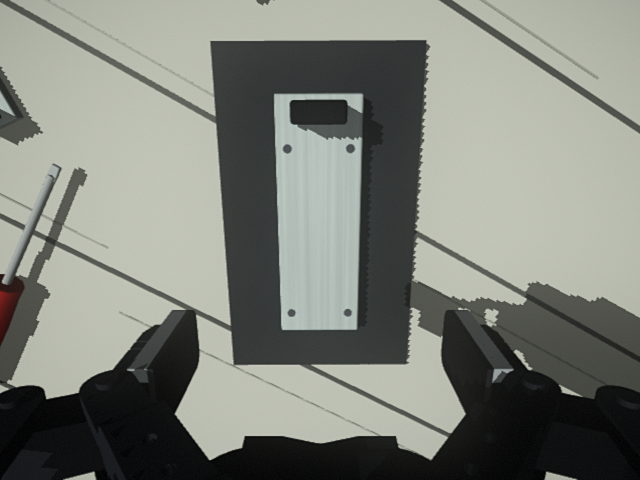

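The wrist view shows the lid flat on the mat (columns 275–363, rows 93–330), pull up, with mat visible all round it. The gripper is clear of it.

```bash
python3 -c "from cell import ctrl; print(ctrl.finish_job())"
```

```text
the job is handed in; nothing more can be done
None
```

The job is handed in at about 28 s: the lid was tipped up by its pull, laid crosswise over the box, re-gripped by its long sides and set flat, pull up, well inside the mat, and I saw no contact with the drone, controller or screwdriver.

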